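# Set the suction unit to high and start it

## Task

Get the portable suction unit going at full vacuum: push the tab of its selector lever sideways with your fingertips, past the low click-stop and all the way round to high (from the left over to the right as the operator stands), then press the round start button fully in with a fingertip and let go. Only push: do not pinch the lever or force it, do not pick up or shift the collection jar, the tape on the deck or anything else, and leave the lever at high.

Things in the scene. Friction and masses are not known exactly. Their poses are not given: they have to be found in the camera images.
- unit: Portable suction unit, fixed: white housing 220 (x) by 300 (y) mm, flat grey deck 150 mm above the table. Origin on the table under its middle; operator at its -x front, y to the left. On the deck: selector lever (middle), start button (front right), gauge (back right, 75 mm high), handle bar (x 88, y -55 to 105, 37 high), filter (x 50, y 115, 46 high). Jar bay at the left, y 150 to 290.
- selector_axis (a point): The vertical turning axis of the selector lever, at deck height (150 mm above the table), at x = 35 mm, y = 0 in the unit's frame; the black hub round it is 42 mm across and 26 mm high.
- selector_tab (a point): Centre of the upright finger tab at the end of the selector lever, 82 mm from the axis and 30 mm above the deck. The black tab is 26 mm long along the lever, 10 mm thick across it, and stands from 11 to 49 mm above the deck; a flat arm 8 mm wide, 12 to 22 mm above the deck, joins it to the hub.
- selector (a joint): Lever angle, rad, anticlockwise seen from above: 0 = closed (front left, 125 deg from the unit's x axis), 0.96 = low (first click-stop, straight to the front), 1.92 = high (second stop, front right). Starts at closed or low. A spring roller holds it at each stop; humps at 0.48 and 1.44 take 5 to 9 N at the tab, then it snaps on to the next. Beyond 1.92 it springs back; hard end at 2.02.
- selector_arm: The selector's arm with its finger tab, turning with the lever: origin on the turning axis at deck height, x along the arm outwards to the tab, z up.
- start_top (a point): Centre of the top face of the grey round start button, 34 mm across, in a black collar 50 mm across and 12 mm high; its top stands 22 mm above the deck and goes down.
- start (a joint): How far the start button is pressed in, m: 0 = out, 0.006 = fully in; it springs back; about 5 N presses it fully.
- jar: Clear collection jar with grey lid, 109 mm across, 178 mm high over its two nipples, 0.25 to 0.6 kg, standing loose in the bay at the unit's left end; origin at the centre of its underside.
- tape: Roll of paper tape, 44 mm across, 25 mm high, lying loose on the front left corner of the deck; origin at the centre of its underside.
- saline: Clear saline bottle, 62 mm across, 170 mm high, standing on the table; origin at the centre of its underside.
- vial: Glass drug vial, 23 mm across, 49 mm high, standing on the table; origin at the centre of its underside.

How it is judged:
By the outcome, as a careful person would: the job done as asked, in the order asked, and still so for the second after the job is handed in, with the robot touching nothing.
It also fails if it takes over 45 s, if anything falls off the work surface, if the arm or the gripper's body presses on something with over 40 N, if the wrist force passes 120 N, or if a joint passes its speed limit or range.

## Robot

A 6-joint arm with a two-finger parallel gripper is mounted at the origin on the work surface. World frame = base frame: x ahead of the robot, y to its left, z up, the work surface at z = 0. Lengths are in mm, angles in rad, forces in N, time in s.
With the tool pointing down it reaches from about 350 to 775 mm from the base axis. Payload 7.3 kg.
Tool frame: the origin (TCP) lies midway between the tips of the shut fingers; the grasp point (between the pads) lies 19 mm behind it (bot.tcp_to_grasp is the distance from the TCP to the grasp point, in mm); z points along the fingers, y is the line along which they close (so a half turn about z gives the same grasp; the last joint's range is limited). The gripper opens to 92 mm and grips with 3 to 60 N. Pads are 19 mm wide; open, the fingers measure 130 mm over their backs; the gripper's body (75 mm by 190 mm) begins 47 mm behind the grasp point.
Start: joints at [-1.352, 0.342, 1.524, -0, 1.275, -0.146], TCP at [187.323, -490.464, 226.741] pointing down, gripper open.
Joint ranges: [-2.53, 2.53], [-0.77, 2.02], [0.04, 2.7], [-1, 4.14], [0.28, 2.66], [-3.11, 3.11]. Speed limits (rad/s): [2.57, 2.57, 3.14, 3.14, 3.14, 3.14].

## Interface

Orientations are given as [roll, pitch, yaw] about the fixed x, y, z axes, in that order (R = Rz(yaw) Ry(pitch) Rx(roll)).
In Python, from plant import bot, viewer gives the robot as it stands. The module is installed in compiled form; this text tells all that it offers.
- The arm moves only by the shell command python3 -m handwheel 'ROWS'. ROWS is text: rows parted by semicolons, each of 7 numbers parted by spaces: the shift along the tool's x, y, z scaled (see below), then the turn, a rotation vector about the tool's x, y, z scaled (see below), then the opening, from -1 (shut) to 1 (fully open), so that 0 is half open. In form: tx ty tz rx ry rz gripper; .... A call has 1 to 8 rows; each row is the pose to reach, as a shift and turn from the pose commanded when the call began, along the tool's axes at that moment, turning the shorter way round; what a row does not reach only later rows make up. The controller multiplies each number of a shift by 10 cm and each number of a turn by pi rad. A row lasts 1/12 s, in which the tool goes at most 41.7 mm and 7.16 degrees, less where a joint would pass 70% of its speed; a pose out of reach is approached as far as the arm can. A call with a number of a shift or a turn outside -1 to 1 is refused whole. A call with a gripper value outside its range is refused whole. The fingers move at their own pace and stop on an object; the grip force is fixed at half the most. Time passes only in rows, so rows that repeat a pose let the fingers close. It gives the time, the measured TCP pose, the force, the opening and the grip force at its end, in the units of the state.
- bot.get_obs(): the state, without advancing time (a new reading comes with each control period).
- viewer.capture(name): name is "side" or "top" or "wrist"; returns a dict with "frame" (420x560x3 uint8, red, green, blue), "fov_y" (degrees; the focal length in pixels is half the picture's height over the tangent of half this angle, whatever the lens; pixels are square), "cx", "cy" (the principal point, pixels), "T" (4x4, takes a point from camera to world coordinates). Camera axes: x right, y down, z forward; pixel columns grow to the right and rows downward; lengths in mm; the calibration is good to about 2 mm. A picture is of the moment at which its call begins. There is no depth.
- bot.close_job(): hands the job in; it is judged then, once.
Trained networks look in a picture, given as the dict that the camera call returned (one of the last four; its "shot" number tells which), for a name from the list of things; names that differ only in an ending like _2 or _b are one class to them, and where a whole thing is asked for, a point or a joint stands for the part that bears it (a point fixed in the world has none). Each returns a list of dicts, best first, with "score" (0 to 1); they miss things now and then, are a little off and sometimes report something else, mostly with a low value. They report only what shows in the picture. A call takes as long as a camera call.
- viewer.recognise(target, picture): "centre" ([column, row] in pixels, amid what is visible of it).
- viewer.cut_out(target, picture): "pixels" (420x560 bool, what is visible of it) and "centre" ([column, row] in pixels, amid what is visible of it).
The state is a dict: "time": time; "joint_positions": joint angles; "dq": joint speeds; "tau": joint torques, N m; "tool_pos": TCP position; "tcp_rot": TCP orientation; "contact_force": force on the tool from outside, world axes, zero at the start; "moment": the same for the moment, N m; "grip_width": finger opening in mm; "finger_force": force on a finger pad.
Only numpy, scipy, OpenCV 4.12 (cv2) and the standard library are available. Lean on these libraries where they do the work, as an engineer would, in place of code of your own. Each camera call takes 0.05 s, during which the arm holds its last target. There are 200 camera calls.

## Working session

There is one attempt and no reset: what is moved stays moved. The work goes in short steps, Python scripts to look and compute and a shell command to move; the robot and the scene stay as the last step left them, time stands still between calls to the robot, and variables do not carry over. Pictures are saved under pics/ and viewed, at most 11 in all, crops included, and the job is handed in when it is done.

```bash
mkdir -p pics
cat > h.py <<'E'
import numpy as np, cv2
from plant import bot, viewer
def ray(p,c):
    f=p["frame"].shape[0]/2/np.tan(np.radians(p["fov_y"]/2)); T=np.array(p["T"])
    d=T[:3,:3]@np.array([(c[0]-p["cx"])/f,(c[1]-p["cy"])/f,1]); return T[:3,3],d
def atz(p,c,z):
    o,d=ray(p,c); return o+d*(z-o[2])/d[2]
def proj(p,X):
    f=p["frame"].shape[0]/2/np.tan(np.radians(p["fov_y"]/2)); T=np.array(p["T"])
    q=T[:3,:3].T@(np.array(X)-T[:3,3]); return q[:2]/q[2]*f+[p["cx"],p["cy"]]
def save(p,n): cv2.imwrite(f"pics/{n}.png",p["frame"][:,:,::-1])
E
python3 - <<'E'
from h import *
o=bot.get_obs(); print(o)
ps={n:viewer.capture(n) for n in("top","side","wrist")}
Z=dict(unit=75,selector_tab=180,selector=170,start_top=172,start=172,jar=90,tape=162,saline=85,vial=25)
for n,p in ps.items():
    print(n,p["fov_y"],np.round(p["T"],3).tolist())
    for t,z in Z.items():
        r=viewer.recognise(t,p)[:2]
        print(t,[(np.round(q["centre"]).tolist(),round(q["score"],2),np.round(atz(p,q["centre"],z)[:2]).tolist()) for q in r])
im=np.hstack([ps["top"]["frame"],ps["side"]["frame"]])
save(ps["top"],"a_top"); save(ps["side"],"a_side")
E
```

```text
{'time': 0.0, 'joint_positions': array([-1.35199882e+00,  3.42745151e-01,  1.52506573e+00,  5.24561959e-06,
        1.27540055e+00, -1.46003662e-01]), 'dq': array([ 0.00127861, -0.00051402,  0.00059049, -0.0004408 ,  0.00136599,
       -0.00133214]), 'tau': array([ 1.15196026e-04, -4.31242847e+01, -2.44220245e+01,  7.17799016e-02,
        5.58531994e-02, -1.25685765e-04]), 'tool_pos': array([ 187.22688027, -490.0194541 ,  226.01633369]), 'tcp_rot': array([-3.13999183e+00, -2.40471034e-04,  3.64799440e-01]), 'contact_force': array([-0.0779344 ,  0.1083979 ,  0.25473906]), 'moment': array([-0.01246201, -0.02795167,  0.05059534]), 'finger_force': 0.0, 'grip_width': 91.83075789536242}
top 46.32880764595802 [[0.017, -0.983, 0.182, 304.582], [-1.0, -0.015, 0.014, -62.449], [-0.011, -0.183, -0.983, 1276.211], [0.0, 0.0, 0.0, 1.0]]
unit [([229.0, 191.0], 0.77, [577.0, 104.0])]
selector_tab [([224.0, 173.0], 0.62, [596.0, 102.0])]
selector [([225.0, 175.0], 0.81, [593.0, 102.0]), ([224.0, 190.0], 0.34, [557.0, 102.0])]
start_top [([272.0, 221.0], 0.75, [487.0, -10.0]), ([224.0, 189.0], 0.62, 
[... 483 characters left out ...]
2.0, 133.0])]
selector [([178.0, 213.0], 0.92, [585.0, 117.0])]
start_top [([257.0, 202.0], 0.6, [488.0, -7.0]), ([161.0, 254.0], 0.21, [507.0, 228.0])]
start [([256.0, 202.0], 0.58, [488.0, -3.0])]
jar [([88.0, 291.0], 0.71, [621.0, 304.0]), ([173.0, 210.0], 0.51, [710.0, 22.0])]
tape [([159.0, 255.0], 0.9, [520.0, 223.0])]
saline [([233.0, 353.0], 0.6, [335.0, 258.0]), ([256.0, 202.0], 0.32, [581.0, -129.0])]
vial [([353.0, 187.0], 0.5, [470.0, -468.0])]
wrist 69.3490067741032 [[0.356, -0.896, -0.264, 257.385], [-0.934, -0.342, -0.099, -462.177], [-0.002, 0.281, -0.96, 383.902], [0.0, 0.0, 0.0, 1.0]]
unit []
selector_tab []
selector []
start_top []
start []
jar []
tape []
saline []
vial []
```

Run:
```python
import cv2
a=cv2.imread("pics/a_top.png")[120:320,100:340]; cv2.imwrite("pics/b_top.png",cv2.resize(a,None,fx=3,fy=3,interpolation=2))
b=cv2.imread("pics/a_side.png")[140:380,40:360]; cv2.imwrite("pics/b_side.png",cv2.resize(b,None,fx=2.4,fy=2.4,interpolation=2))
```

```text
(no output)
```

View pics/b_top.png

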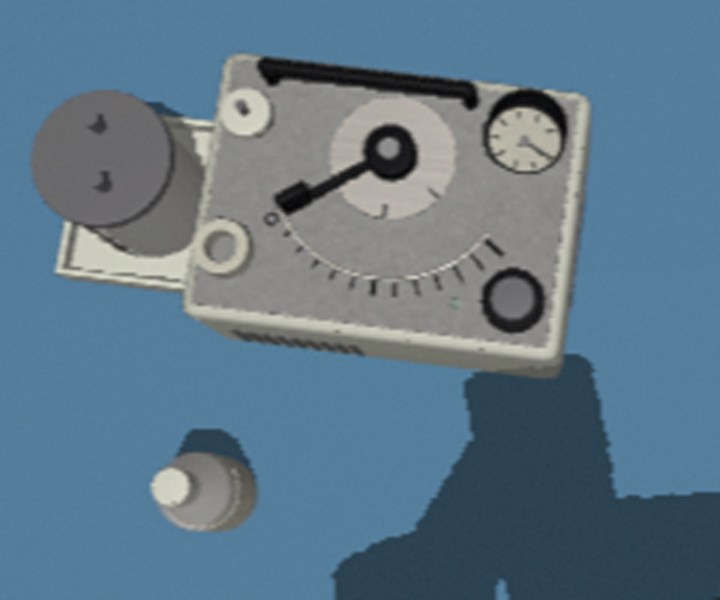

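View pics/b_side.png

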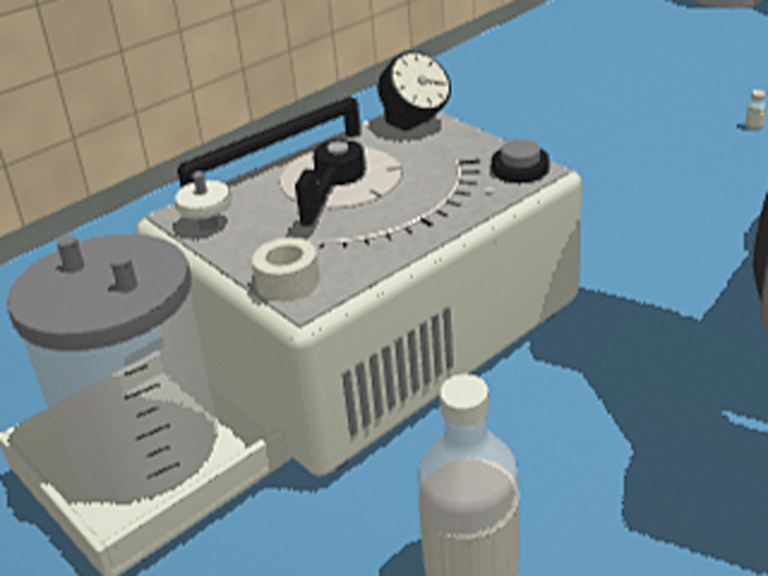

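The top view shows the lever at closed: hub at crop (390,150), tab at (292,197), button at (513,300), tape at (220,245) and jar at the left. The side view agrees. Next I'll fit the unit pose.

Run:
```python
from h import *
from scipy.optimize import least_squares
T=viewer.capture("top");S=viewer.capture("side")
t=lambda x,y:np.array([100+x/3,120+y/3]); s=lambda x,y:np.array([40+x/2.4,140+y/2.4])
a=np.radians(125); tab=[35+82*np.cos(a),82*np.sin(a)]
obs=[(T,t(390,150),35,0,176,1),(S,s(340,148),35,0,176,1),(T,t(292,192),*tab,199,1),(S,s(311,182),*tab,190,.7),
(T,t(228,58),108,148,150,.5),(T,t(588,98),108,-148,150,.5),(T,t(558,358),-108,-148,150,.5),(T,t(188,312),-108,148,150,.5),
(S,s(298,338),-108,148,150,.5),(S,s(580,175),-108,-148,150,.5),(S,s(145,222),108,148,150,.5)]
def W(v,x,y,z):
    c,q=np.cos(v[2]),np.sin(v[2]); return [v[0]+c*x-q*y,v[1]+q*x+c*y,z]
def f(v): return np.concatenate([w*(proj(p,W(v,x,y,z))-u) for p,u,x,y,z,w in obs])
r=least_squares(f,[570,100,-.1],loss="soft_l1",x_scale=[10,10,.1]);v=r.x
print(v); print(np.round(f(v).reshape(-1,2),1).tolist())
np.save("v.npy",v)
print("axis",np.round(W(v,35,0,150)))
for th in(0,.48,.96,1.44,1.92):
    A=a+th; print(th,np.round(W(v,35+82*np.cos(A),82*np.sin(A),180)), "world dir",round(np.degrees(A+v[2])))
for n,p,u in(("T",T,t(513,300)),("S",S,s(521,153))):
    X=atz(p,u,172); print("button",n,np.round(X)); c,q=np.cos(v[2]),np.sin(v[2]); d=X[:2]-v[:2]; print(np.round([c*d[0]+q*d[1],-q*d[0]+c*d[1]]))
print("tape",atz(T,t(220,245),170))
```

```text
[ 5.68653759e+02  9.19350602e+01 -1.04886277e-01]
[[0.7, 0.5], [-0.1, 0.1], [-0.3, 0.4], [-1.6, 0.7], [-0.2, -1.1], [0.8, -0.8], [0.3, 0.5], [-1.1, 0.6], [0.5, -0.7], [1.3, -1.6], [-2.8, -1.5]]
axis [603.  88. 150.]
0 [564. 160. 180.] world dir 119
0.48 [535. 134. 180.] world dir 146
0.96 [522.  97. 180.] world dir 174
1.44 [527.  58. 180.] world dir 201
1.92 [550.  26. 180.] world dir 229
button T [489.  -8. 172.]
[ -69. -108.]
button S [482.   1. 172.]
[ -76. -100.]
tape [528.94078639 218.689167   170.        ]
```

```bash
python3 -m handwheel '0 0 -0.7 0 0 0 -1;0 0 -0.7 0 0 0 -1;1 -0.8 -0.7 0 0 0 -1;1 -0.8 -0.7 0 0 0 -1;1 -0.8 -0.7 0 0 0 -1;1 -0.8 -0.7 0 0 0 -1'
for i in 1 ; do python3 -m handwheel '1 -0.8 0 0 0 0 -1;1 -0.8 0 0 0 0 -1;1 -0.8 0 0 0 0 -1;1 -0.8 0 0 0 0 -1;1 -0.8 0 0 0 0 -1'; python3 -m handwheel '1 -0.8 0 0 0 0 -1;1 -0.8 0 0 0 0 -1;1 -0.8 0 0 0 0 -1;1 -0.8 0 0 0 0 -1;1 -0.8 0 0 0 0 -1'; python3 -m handwheel '1 -0.8 0 0 0 0 -1;1 -0.8 0 0 0 0 -1;1 -0.8 0 0 0 0 -1;1 -0.8 0 0 0 0 -1;1 -0.8 0 0 0 0 -1'; done
python3 - <<'E'
from h import *
o=bot.get_obs(); print(o["tool_pos"],o["tcp_rot"],o["contact_force"])
p=viewer.capture("wrist"); save(p,"c")
v=np.load("v.npy")
for t in("selector_tab","start_top","tape","jar","unit"):
    print(t,[(np.round(q["centre"],1).tolist(),q["score"]) for q in viewer.recognise(t,p)[:2]])
print(proj(p,[564,160,199]),proj(p,[487,-6,172]),proj(p,[603,88,176]))
E
```

```text
time: 2.1
tool_pos: [254.5, -375.1, 297.3]
tcp_rot: [-3.141, -0.002, 0.368]
contact_force: [0.5, -0.4, -0.5]
grip_width: 56.6
finger_force: 0.0
time: 2.52
tool_pos: [318.0, -268.1, 297.1]
tcp_rot: [3.141, -0.0, 0.369]
contact_force: [0.5, -0.6, 0.9]
grip_width: 23.3
finger_force: 0.0
time: 2.93
tool_pos: [382.6, -158.7, 296.7]
tcp_rot: [3.141, 0.0, 0.368]
contact_force: [-0.4, 0.8, -0.7]
grip_width: 0.3
finger_force: 0.0
time: 3.35
tool_pos: [447.4, -49.3, 296.3]
tcp_rot: [3.141, 0.001, 0.366]
contact_force: [-0.3, -0.2, 0.0]
grip_width: 0.5
finger_force: 0.0
[447.44213388 -49.30074494 296.30234313] [3.14123057e+00 9.09835899e-04 3.66312071e-01] [-0.32096064 -0.17421231  0.03375054]
selector_tab []
start_top [([254.9, 143.7], 0.95)]
tape [([26.2, 17.4], 0.89)]
jar [([213.0, 64.5], 0.29)]
unit []
[ 64.75973118 -38.20381416] [253.4673254  147.98373376] [188.08182061 -39.63982266]
```

View pics/c.png

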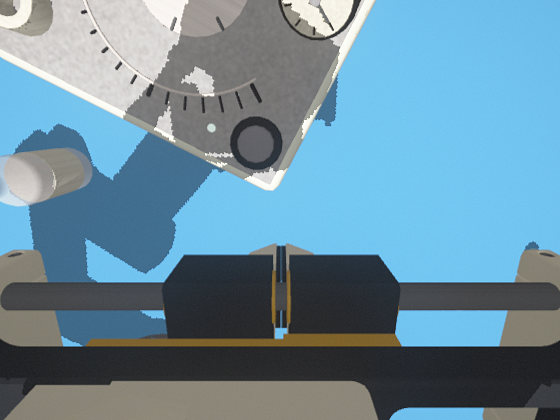

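The button shows at (255,143), and the projection of my estimate is within 4 px of it. I'll continue to above the point behind the tab.

```bash
python3 -m handwheel '1 -0.78 0 0 0 0 -1;1 -0.78 0 0 0 0 -1;1 -0.78 0 0 0 0 -1;1 -0.78 0 0 0 0 -1;1 -0.78 0 0 0 0 -1' |sed -n 2p
cat > g.py <<'E'
# python3 g.py theta gap dr z : tool-frame move that puts the tip behind the tab
import sys
from h import *
from scipy.spatial.transform import Rotation as R
def togo(X,yaw):
    o=bot.get_obs(); Q=R.from_euler("xyz",o["tcp_rot"]); d=Q.inv().apply(np.array(X)-o["tool_pos"])/100
    r=(yaw-o["tcp_rot"][2]+np.pi)%(2*np.pi)-np.pi
    print("time",round(o["time"],2),"pos",np.round(o["tool_pos"],1),"yaw",round(o["tcp_rot"][2],3),"F",np.round(o["contact_force"],1))
    print("target",np.round(X,1),round(yaw,3),"shift",np.round(d,3),"rz",round(-r/np.pi,3))
def behind(th,gap,dr,z):
    v=np.load("v.npy"); A=np.radians(125)+th+v[2]; c,s=np.cos(v[2]),np.sin(v[2])
    ax=v[:2]+[c*35,s*35]; u=np.array([np.cos(A),np.sin(A)]); n=np.array([-u[1],u[0]])
    X=ax+u*(82+dr)-n*(5+9.5+gap); return np.r_[X,z],A-np.pi/2
if __name__=="__main__": togo(*behind(*map(float,sys.argv[1:5])))
E
python3 - <<'E'
from h import *
p=viewer.capture("wrist"); save(p,"d")
for t in("selector_tab","selector","start_top","tape"):
    print(t,[(np.round(q["centre"],1).tolist(),round(q["score"],2)) for q in viewer.recognise(t,p)[:2]])
print(proj(p,[564,160,199]),proj(p,[487,-6,172]),proj(p,[603,88,176]))
E
python3 g.py 0 15 2 290
```

```text
tool_pos: [512.9, 60.4, 296.2]
selector_tab [([275.4, 100.5], 0.71), ([273.6, 117.6], 0.43)]
selector [([277.2, 101.2], 0.82)]
start_top [([337.4, 243.9], 0.61), ([120.1, 128.8], 0.47)]
tape [([119.0, 128.9], 0.95)]
[188.99751491 111.32167622] [334.60799472 249.55500927] [289.9772169  99.1956586]
time 4.32 pos [512.   58.3 297. ] yaw 0.363 F [-0.6 -0.5 -0.1]
target [588.6 176.  290. ] 0.506 shift [ 1.133 -0.829  0.07 ] rz -0.046
```

View pics/d.png

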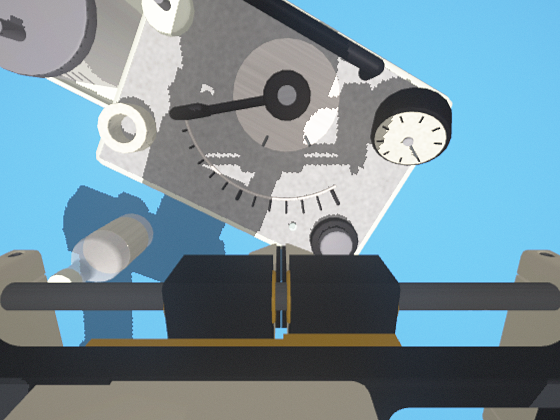

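The hub at (287,95), tab at (190,107) and button at (334,240) all agree with the fit to within about 3 mm. The lever is at closed, so I'll go behind the tab.

```bash
python3 -m handwheel '0.9 -0.65 0 0 0 0 -1;0.9 -0.65 0 0 0 0 -1;0.9 -0.65 0 0 0 0 -1;0.9 -0.65 0 0 0 0 -1;0.9 -0.65 0 0 0 0 -1' |sed -n 2p
python3 -m handwheel '0.26 -0.18 0 0 0 -0.046 -1;0.26 -0.18 0 0 0 -0.046 -1;0.26 -0.18 0 0 0 -0.046 -1;0.26 -0.18 0 0 0 -0.046 -1' |sed -n 2p
python3 g.py 0 17 2 175
```

```text
tool_pos: [573.5, 152.5, 296.2]
tool_pos: [590.8, 177.2, 297.0]
time 5.07 pos [590.8 177.2 297. ] yaw 0.507 F [ 0.6 -0.1 -0.6]
target [590.3 177.  175. ] 0.506 shift [-0.005 -0.002  1.22 ] rz 0.0
```

```bash
python3 -m handwheel '0 0 0.8 0 0 0 -1;0 0 0.8 0 0 0 -1;0 0 0.8 0 0 0 -1;0 0 0.8 0 0 0 -1;0 0 0.8 0 0 0 -1'
python3 - <<'E'
from h import *
p=viewer.capture("side"); cv2.imwrite("pics/e.png",cv2.resize(p["frame"][100:320,60:340,::-1],None,fx=2.4,fy=2.4,interpolation=2))
E
```

```text
time: 5.48
tool_pos: [592.2, 178.1, 219.4]
tcp_rot: [3.14, -0.003, 0.508]
contact_force: [0.4, 0.1, 1.1]
grip_width: 0.1
finger_force: 0.0
```

View pics/e.png

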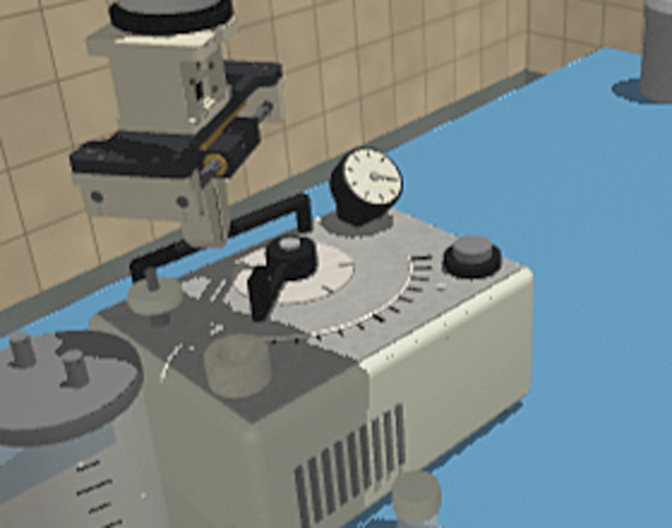

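The tip at crop (210,243) sits above and behind the tab at (260,295), clear of the filter and handle. I'll descend.

```bash
python3 -m handwheel '0 0 0.43 0 0 0 -1;0 0 0.43 0 0 0 -1;0 0 0.43 0 0 0 -1' 
python3 g.py 0.1 0 2 176;python3 g.py 0.3 0 2 176; python3 g.py 0.5 0 2 176; python3 g.py 0.7 0 2 176
```

```text
time: 5.78
tool_pos: [590.8, 178.5, 174.2]
tcp_rot: [-3.141, 0.002, 0.509]
contact_force: [-1.1, -0.1, -0.2]
grip_width: 0.5
finger_force: 0.0
time 5.78 pos [590.8 178.5 174.2] yaw 0.509 F [-1.1 -0.1 -0.2]
target [567.5 165.6 176. ] 0.606 shift [-0.266 -0.001 -0.017] rz -0.031
time 5.78 pos [590.8 178.5 174.2] yaw 0.509 F [-1.1 -0.1 -0.2]
target [552.9 156.9 176. ] 0.806 shift [-0.437  0.004 -0.017] rz -0.095
time 5.78 pos [590.8 178.5 174.2] yaw 0.509 F [-1.1 -0.1 -0.2]
target [540.3 145.5 176. ] 1.006 shift [-0.602  0.042 -0.017] rz -0.158
time 5.78 pos [590.8 178.5 174.2] yaw 0.509 F [-1.1 -0.1 -0.2]
target [530.2 131.8 176. ] 1.206 shift [-0.757  0.112 -0.017] rz -0.222
```

```bash
python3 -m handwheel '-0.14 0 -0.01 0 0 0 -1;-0.27 0 -0.01 0 0 -0.03 -1;-0.35 0 -0.01 0 0 -0.06 -1;-0.44 0 -0.01 0 0 -0.095 -1;-0.52 0.02 -0.01 0 0 -0.125 -1;-0.6 0.04 -0.01 0 0 -0.158 -1' 
python3 g.py 0.5 0 2 176; python3 g.py 0.7 0 2 176; python3 g.py 0.9 0 2 176
python3 - <<'E'
from h import *
p=viewer.capture("top"); cv2.imwrite("pics/f.png",cv2.resize(p["frame"][120:260,110:330,::-1],None,fx=3,fy=3,interpolation=2))
E
```

```text
time: 6.28
tool_pos: [542.9, 146.9, 178.1]
tcp_rot: [3.137, -0.006, 1.011]
contact_force: [3.4, 1.9, -2.2]
grip_width: 0.5
finger_force: 1.9
time 6.28 pos [542.9 146.9 178.1] yaw 1.011 F [ 3.4  1.9 -2.2]
target [540.3 145.5 176. ] 1.006 shift [-0.026 -0.015  0.02 ] rz 0.002
time 6.28 pos [542.9 146.9 178.1] yaw 1.011 F [ 3.4  1.9 -2.2]
target [530.2 131.8 176. ] 1.206 shift [-0.196 -0.028  0.019] rz -0.062
time 6.28 pos [542.9 146.9 178.1] yaw 1.011 F [ 3.4  1.9 -2.2]
target [523.  116.4 176. ] 1.406 shift [-0.365 -0.006  0.019] rz -0.126
```

View pics/f.png

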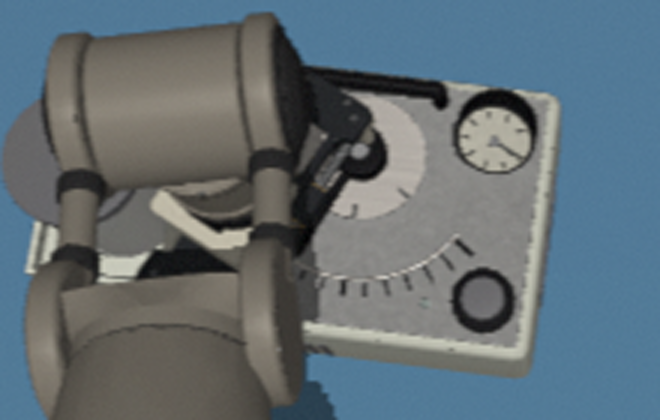

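The tab emerges at crop (300,250), so the lever is moving, at about 4 N. I'll continue past low.

```bash
python3 -m handwheel '-0.1 -0.015 0.01 0 0 -0.03 -1;-0.19 -0.02 0.01 0 0 -0.06 -1;-0.28 -0.02 0.01 0 0 -0.095 -1;-0.36 -0.01 0.01 0 0 -0.126 -1;-0.36 -0.01 0.01 0 0 -0.126 -1' 
for t in 1.1 1.3 1.5 1.6; do python3 g.py $t 0 2 176|tail -1;done
```

```text
time: 6.75
tool_pos: [521.6, 115.3, 176.3]
tcp_rot: [3.138, -0.0, 1.402]
contact_force: [0.5, 0.1, 0.6]
grip_width: 0.6
finger_force: 0.0
target [519.   99.8 176. ] 1.606 shift [-0.157  0.     0.003] rz -0.065
target [518.4  82.8 176. ] 1.806 shift [-0.326  0.023  0.003] rz -0.129
target [521.2  66.  176. ] 2.006 shift [-0.487  0.078  0.003] rz -0.192
target [523.8  57.9 176. ] 2.106 shift [-0.562  0.118  0.004] rz -0.224
```

It clicked into low, since the contact force dropped to zero. Next is the second hump.

```bash
python3 -m handwheel '-0.08 0 0 0 0 -0.03 -1;-0.16 0 0 0 0 -0.065 -1;-0.24 0.01 0 0 0 -0.097 -1;-0.32 0.025 0 0 0 -0.129 -1;-0.4 0.05 0 0 0 -0.16 -1;-0.48 0.08 0 0 0 -0.192 -1;-0.48 0.08 0 0 0 -0.192 -1' 
for t in 1.6 1.7 1.8; do python3 g.py $t 0 2 176|tail -1;done
python3 - <<'E'
from h import *
p=viewer.capture("side"); cv2.imwrite("pics/g.png",cv2.resize(p["frame"][120:300,80:320,::-1],None,fx=3,fy=3,interpolation=2))
E
```

```text
time: 7.33
tool_pos: [521.7, 66.9, 175.6]
tcp_rot: [3.139, 0.001, 2.003]
contact_force: [-0.3, 0.4, -0.5]
grip_width: 0.6
finger_force: 0.0
target [523.8  57.9 176. ] 2.106 shift [-0.091 -0.019 -0.004] rz -0.033
target [527.2  50.1 176. ] 2.206 shift [-0.176 -0.02  -0.004] rz -0.065
target [531.4  42.7 176. ] 2.306 shift [-0.261 -0.013 -0.004] rz -0.096
```

View pics/g.png

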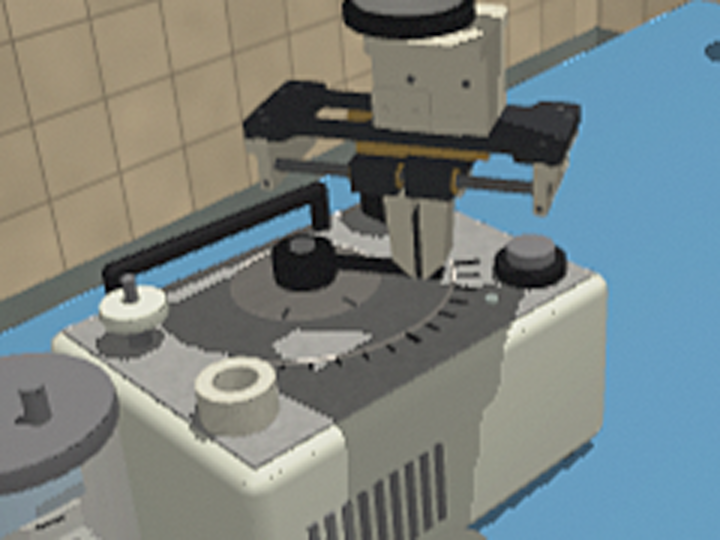

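The arm now reaches from the hub at (305,260) past the finger to the right, and the force is zero, so the lever has snapped on. I'll back off, rise and check.

```bash
python3 -m handwheel '0.15 0 0 0 0 0 -1;0.15 0 -0.4 0 0 0 -1;0.15 0 -0.8 0 0 0 -1;0.15 0 -0.8 0 0 0 -1;0.15 0 -0.8 0 0 0 -1' |sed -n 2,4p
python3 - <<'E'
from h import *
from g import togo
W=viewer.capture("wrist");T=viewer.capture("top");S=viewer.capture("side")
v=np.load("v.npy"); 
for th in (1.44,1.92):
    A=np.radians(125)+th+v[2]; X=[603+82*np.cos(A),88+82*np.sin(A),190]; print(th,[np.round(proj(p,X)).tolist() for p in (W,T,S)])
for n,p in(("W",W),("T",T),("S",S)):
    print(n,[(t,[(np.round(q["centre"]).tolist(),round(q["score"],2),np.round(atz(p,q["centre"],172)[:2],1).tolist()) for q in viewer.recognise(t,p)[:1]]) for t in("selector_tab","start_top")])
f=lambda p,a,b,c,d:cv2.resize(p["frame"][a:b,c:d,::-1],(400,300),interpolation=2)
cv2.imwrite("pics/h.png",np.hstack([f(T,140,260,180,340),f(S,150,270,140,300)]))
# from earlier wrist pictures is not kept; button targets
togo([488,-6,200],1.5)
E
```

```text
tool_pos: [515.7, 81.5, 256.8]
tcp_rot: [3.136, 0.003, 2.0]
contact_force: [-0.6, -1.0, -0.6]
1.44 [[281.0, 255.0], [242.0, 202.0], [221.0, 201.0]]
1.92 [[290.0, 297.0], [256.0, 192.0], [223.0, 191.0]]
W [('selector_tab', [([371.0, 243.0], 0.9, [596.3, 93.1])]), ('start_top', [])]
T [('selector_tab', []), ('start_top', [([272.0, 221.0], 0.76, [487.8, -10.4])])]
S [('selector_tab', [([193.0, 207.0], 0.95, [576.0, 86.1])]), ('start_top', [([255.0, 203.0], 0.66, [487.2, 0.8])])]
time 8.25 pos [514.   80.9 253.1] yaw 2.004 F [0.2 0.2 0.1]
target [488  -6 200] 1.5 shift [-0.68  -0.6    0.531] rz 0.16
```

View pics/h.png

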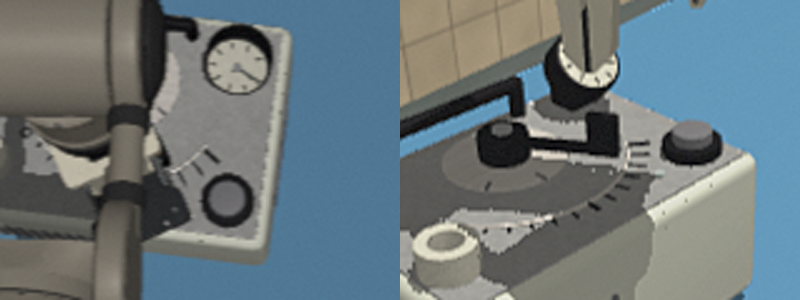

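The tab sits to the right at side-crop (603,133), but I can't separate 1.44 from 1.92 in this view. I'll move above the button and look with the wrist camera.

```bash
python3 -m handwheel '-0.2 -0.15 0 0 0 0.04 -1;-0.4 -0.3 0 0 0 0.08 -1;-0.68 -0.6 0 0 0 0.12 -1;-0.68 -0.6 0 0 0 0.16 -1;-0.68 -0.6 0 0 0 0.16 -1' |sed -n 2,4p
python3 - <<'E'
from h import *
W=viewer.capture("wrist");S=viewer.capture("side");T=viewer.capture("top")
for n,p in(("W",W),("T",T),("S",S)):
  print(n,[(t,[(np.round(q["centre"]).tolist(),round(q["score"],2),np.round(atz(p,q["centre"],z)[:2],1).tolist()) for q in viewer.recognise(t,p)[:1]]) for t,z in(("selector_tab",180),("selector",170),("start_top",172))])
v=np.load("v.npy")
for th in (1.44,1.68,1.92):
    A=np.radians(125)+th+v[2]; X=[603+82*np.cos(A),88+82*np.sin(A),199]; print(th,[np.round(proj(p,X)).tolist() for p in (W,T,S)])
save(W,"i")
cv2.imwrite("pics/i.png",np.hstack([cv2.resize(W["frame"],(440,330)),cv2.resize(T["frame"][140:260,180:340],(360,330),interpolation=2)])[:,:,::-1])
E
```

```text
tool_pos: [487.9, -7.6, 253.6]
tcp_rot: [-3.141, 0.0, 1.494]
contact_force: [-1.0, -0.1, -1.0]
W [('selector_tab', [([419.0, 89.0], 0.6, [592.2, 84.1])]), ('selector', [([422.0, 87.0], 0.65, [598.8, 85.8])]), ('start_top', [([287.0, 216.0], 0.94, [492.1, -5.4])])]
T [('selector_tab', []), ('selector', [([167.0, 282.0], 0.6, [344.6, 221.0])]), ('start_top', [])]
S [('selector_tab', [([193.0, 207.0], 0.71, [566.1, 93.9])]), ('selector', [([190.0, 205.0], 0.88, [587.7, 80.9])]), ('start_top', [([262.0, 200.0], 0.72, [483.2, -16.1])])]
1.44 [[332.0, 135.0], [242.0, 201.0], [221.0, 196.0]]
1.68 [[346.0, 160.0], [249.0, 197.0], [223.0, 192.0]]
1.92 [[365.0, 179.0], [256.0, 191.0], [223.0, 187.0]]
```

View pics/i.png

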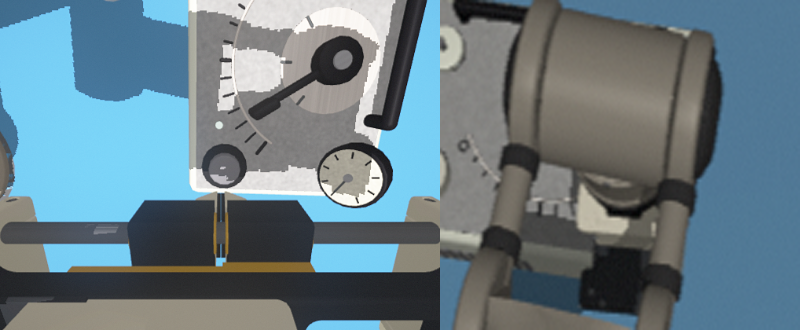

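The wrist view shows the tab at full-image (337,136), which matches about 1.44: the lever is balanced on the second hump, not at high. I'll go back behind it and push on.

```bash
python3 g.py 1.4 15 2 253
```

```text
time 9.27 pos [488.3  -5.7 253.7] yaw 1.503 F [ 0.1  0.3 -1.2]
target [514.4  88.5 253. ] 1.906 shift [0.957 0.197 0.007] rz -0.128
```

```bash
python3 -m handwheel '0.3 0.06 0 0 0 -0.04 -1;0.6 0.12 0 0 0 -0.08 -1;0.96 0.2 0 0 0 -0.128 -1;0.96 0.2 0 0 0 -0.128 -1;0.96 0.2 0 0 0 -0.128 -1' |sed -n 2,4p
python3 -m handwheel '0 0 0.4 0 0 0 -1;0 0 0.77 0 0 0 -1;0 0 0.77 0 0 0 -1;0 0 0.77 0 0 0 -1' |sed -n 2,4p
for t in 1.5 1.6 1.7 1.8; do python3 g.py $t 0 2 176|tail -1;done
```

```text
tool_pos: [514.9, 90.1, 253.4]
tcp_rot: [-3.141, -0.0, 1.909]
contact_force: [-0.2, 0.2, 0.1]
tool_pos: [513.8, 87.7, 176.0]
tcp_rot: [-3.138, -0.001, 1.902]
contact_force: [0.1, 0.5, 0.4]
target [521.2  66.  176. ] 2.006 shift [-0.229 -0.001 -0.   ] rz -0.033
target [523.8  57.9 176. ] 2.106 shift [-0.314 -0.003 -0.   ] rz -0.065
target [527.2  50.1 176. ] 2.206 shift [-0.399  0.004 -0.001] rz -0.097
target [531.4  42.7 176. ] 2.306 shift [-0.483  0.02  -0.001] rz -0.128
```

```bash
python3 -m handwheel '-0.1 0 0 0 0 -0.01 -1;-0.2 0 0 0 0 -0.03 -1;-0.26 0 0 0 0 -0.05 -1;-0.32 0 0 0 0 -0.07 -1;-0.36 0 0 0 0 -0.085 -1;-0.4 0 0 0 0 -0.1 -1' |sed -n 2,4p
python3 -m handwheel '-0.04 0 0 0 0 -0.015 -1;-0.08 0.01 0 0 0 -0.03 -1;-0.08 0.01 0 0 0 -0.03 -1' |sed -n 2,4p
python3 g.py 1.8 0 2 176
```

```text
tool_pos: [529.5, 49.7, 179.9]
tcp_rot: [3.138, 0.003, 2.219]
contact_force: [-0.2, 0.4, 0.7]
tool_pos: [535.5, 43.8, 179.7]
tcp_rot: [3.138, 0.004, 2.312]
contact_force: [0.0, -0.0, 0.8]
time 10.77 pos [535.5  43.8 179.7] yaw 2.312 F [ 0.  -0.   0.8]
target [531.4  42.7 176. ] 2.306 shift [ 0.019 -0.037  0.037] rz 0.002
```

```bash
python3 -m handwheel '0.2 0 0 0 0 0 -1;0.2 0 0 0 0 0 -1;0.2 0 -0.4 0 0 0 -1;0.2 0 -0.8 0 0 0 -1;0.2 0 -0.8 0 0 0 -1' |sed -n 2,4p
python3 -c "
from g import *
togo([490,-5.5,253],1.5)"
```

```text
tool_pos: [523.8, 59.3, 265.9]
tcp_rot: [3.131, 0.011, 2.311]
contact_force: [1.2, -1.2, 1.3]
time 11.18 pos [523.8  59.3 265.9] yaw 2.311 F [ 1.2 -1.2  1.3]
target [490.   -5.5 253. ] 1.5 shift [-0.249 -0.688  0.124] rz 0.258
```

```bash
python3 -m handwheel '-0.05 -0.1 0 0 0 0.04 -1;-0.1 -0.2 0.05 0 0 0.08 -1;-0.15 -0.35 0.12 0 0 0.12 -1;-0.25 -0.5 0.12 0 0 0.16 -1;-0.25 -0.69 0.12 0 0 0.2 -1;-0.25 -0.69 0.12 0 0 0.24 -1;-0.25 -0.69 0.12 0 0 0.258 -1;-0.25 -0.69 0.12 0 0 0.258 -1' |sed -n 2,4p
python3 - <<'E'
from h import *
W=viewer.capture("wrist")
print([(np.round(q["centre"]).tolist(),round(q["score"],2),np.round(atz(W,q["centre"],172)[:2],1).tolist()) for q in viewer.recognise("start_top",W)[:1]])
v=np.load("v.npy")
for th in (1.44,1.68,1.92):
    A=np.radians(125)+th+v[2]; X=[603+82*np.cos(A),88+82*np.sin(A),199]; print(th,proj(W,X))
save(W,"j")
from g import togo
togo([490,-5.5,175],1.5)
E
```

```text
tool_pos: [486.6, -6.1, 246.2]
tcp_rot: [3.139, 0.0, 1.498]
contact_force: [-0.1, 0.3, -0.4]
[([287.0, 219.0], 0.82, [491.0, -4.4])]
1.44 [335.94215772 137.89956744]
1.68 [350.38671514 163.1548664 ]
1.92 [369.81220553 182.99902828]
time 11.95 pos [486.5  -5.7 245.7] yaw 1.503 F [ 0.6 -0.7 -0.3]
target [490.   -5.5 175. ] 1.5 shift [0.005 0.034 0.707] rz 0.001
```

View pics/j.png

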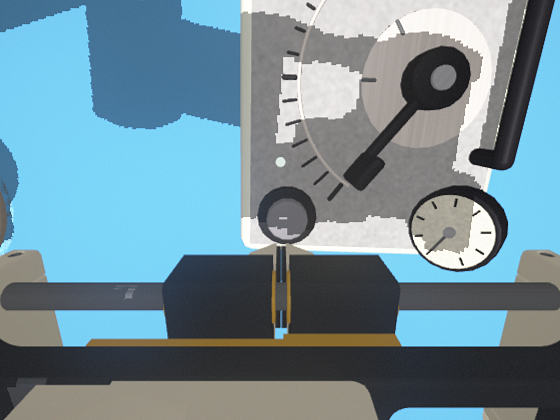

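The arm now points at the last thick tick at (335,190), with the tab at about (365,170). I'll measure the angle.

Run:
```python
from h import *
W=viewer.capture("wrist"); v=np.load("v.npy")
h=atz(W,(443,77),176)[:2]; print("hub",h)
for u,z in(((420,111),172),((386,152),172),((365,170),195),((362,175),190)):
    d=atz(W,u,z)[:2]-h; print(z,np.hypot(*d),(np.arctan2(d[1],d[0])-v[2]-np.radians(125))%6.283)
a=atz(W,(335,190),150)[:2]-h; print("tick",np.hypot(*a),(np.arctan2(a[1],a[0])-v[2]-np.radians(125))%6.283)
a=atz(W,(290,77),150)[:2]-h; print("low tick",np.hypot(*a),(np.arctan2(a[1],a[0])-v[2]-np.radians(125))%6.283)
```

```text
hub [604.8021483   93.25591592]
172 24.930063132113794 2.0979116975921706
172 61.24857595650538 1.9968976261475788
195 82.09371306655035 1.8452957114555124
190 85.66494854927896 1.874684449894434
tick 108.029954322085 1.9111358323744385
low tick 105.1412250425974 0.9648974884841879
```

The lever is at high (about 1.9, aligned with the high tick). Now the button.

```bash
python3 -m handwheel '0.01 0.04 0.3 0 0 0 -1;0.01 0.04 0.65 0 0 0 -1;0.01 0.04 0.65 0 0 0 -1;0.01 0.04 0.65 0 0 0 -1' |sed -n 2,4p
python3 -m handwheel '0 0 0.04 0 0 0 -1;0 0 0.08 0 0 0 -1;0 0 0.12 0 0 0 -1;0 0 0.15 0 0 0 -1;0 0 0.15 0 0 0 -1' |sed -n 2,4p
```

```text
tool_pos: [489.3, -4.5, 179.1]
tcp_rot: [-3.138, -0.0, 1.503]
contact_force: [-0.4, -0.1, 0.6]
tool_pos: [491.3, -4.9, 166.2]
tcp_rot: [3.138, 0.0, 1.502]
contact_force: [1.2, -0.4, 6.0]
```

```bash
python3 -m handwheel '0 0 0.02 0 0 0 -1;0 0 0.03 0 0 0 -1;0 0 0.03 0 0 0 -1' |sed -n 2,4p
```

```text
tool_pos: [491.5, -4.8, 165.8]
tcp_rot: [3.136, 0.001, 1.502]
contact_force: [-7.0, 0.9, 28.3]
```

Bottomed out, as the force climbed steeply at the stop. Now I'll release, rise and verify.

```bash
python3 -m handwheel '0 0 -0.2 0 0 0 -1;0 0 -0.5 0 0 0 -1;0 0 -0.8 0 0 0 -1;0 0 -0.8 0 0 0 -1;0 0 -0.8 0 0 0 -1;0 0 -0.8 0 0 0 -1'
python3 - <<'E'
from h import *
W=viewer.capture("wrist");S=viewer.capture("side")
cv2.imwrite("pics/k.png",np.hstack([cv2.resize(W["frame"],(440,330)),cv2.resize(S["frame"][140:300,60:235],(360,330),interpolation=2)])[:,:,::-1])
E
```

```text
time: 13.5
tool_pos: [489.7, -4.6, 241.3]
tcp_rot: [-3.141, 0.0, 1.502]
contact_force: [0.1, 0.5, -0.6]
grip_width: 0.3
finger_force: 0.0
```

View pics/k.png

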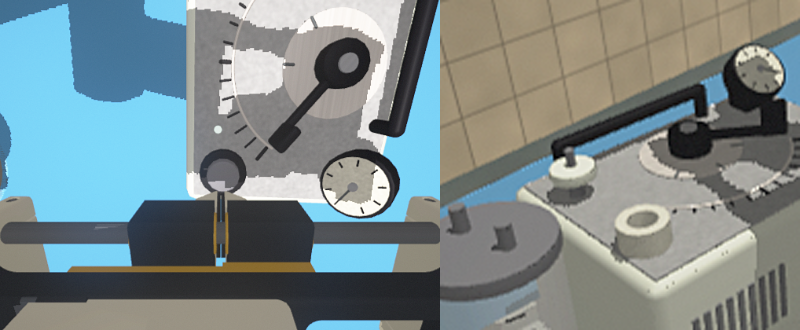

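The lever is still at high at (285,137), the tape and jar are undisturbed, and the tip is clear of everything.

```bash
python3 -c "
from plant import bot; print(bot.close_job())"
```

```text
the job is handed in; nothing more can be done
None
```

I pushed the lever past low to high, where it stayed, then pressed the start button to its stop (peak about 28 N) and released it; the job was handed in at about 13.6 s with jar and tape looking undisturbed, but the hand-in gave no verdict and I saw no sign on the unit that it was running.

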